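# Strip the coffee grinder for cleaning and lay its parts out in order

### The arm

A 6-joint arm with a two-finger parallel gripper is mounted at the origin on a cart in front of the work surface, level with it; the furniture and walls round the work are solid. World frame = base frame: x ahead of the robot, y to its left, z up, the work surface at z = 0. Lengths are in m, angles in rad, forces in N, time in s.
With the tool pointing down it reaches from about 0.4 to 0.825 m from the base axis. Payload 7 kg.
Tool frame: the origin (TCP) lies at the very end of the fingers, on their centre line; the grasp point (between the pads) lies 19 mm behind it (arm.grip_point_offset is the distance from the TCP to the grasp point, in m); z points along the fingers, y is the line along which they close (so a half turn about z gives the same grasp; the last joint's range is limited). The gripper opens to 88 mm and grips with 3 to 60 N. Pads are 19 mm wide; open, the fingers measure 130 mm over their backs; the gripper's body (78 mm by 193 mm) begins 47 mm behind the grasp point.
Start: joints at [-0.843, 0.359, 0.012, 0, -1.224, -0.288], TCP at [0.287, -0.611, 0.204] pointing down, gripper open.
Joint ranges: [-3.07, 3.07], [-1.43, 2.12], [-1.02, 1.25], [-3.03, 1.67], [-3.05, -0], [-3.03, 3.03]. Speed limits (rad/s): [2.39, 2.39, 3.01, 3.14, 3.14, 3.14].

### API

Orientations are given as [roll, pitch, yaw] about the fixed x, y, z axes, in that order (R = Rz(yaw) Ry(pitch) Rx(roll)).
In Python, from station import arm, cams gives the robot as it stands.
- The arm moves only by the shell command python3 -m handwheel 'ROWS' [FORCE]. ROWS is JSON, a list that holds one entry, the list of rows, each a list of 7 numbers: the shift along the tool's x, y, z normalised to -1 to 1, where 1 is 0.08 m, then the turn, a rotation vector about the tool's x, y, z normalised to -1 to 1, where 1 is 0.5 rad, then the closure in counts, from 0 (fully open) to 255 (shut). In form: [[[x, y, z, wx, wy, wz, hand], ...]]. A call has 1 to 5 rows; each row is the pose to reach, as a shift and turn from the pose commanded when the call began, along the tool's axes at that moment; what a row does not reach only later rows make up. A row lasts 1/8 s, in which the tool goes at most 62.5 mm and 10.7 degrees, less where a joint would pass 70% of its speed; a pose out of reach is approached as far as the arm can. A call with a number of a shift or a turn outside -1 to 1 is refused whole. A call with a gripper value outside its range is refused whole. The fingers move at their own pace and stop on an object; FORCE is the grip in N (left out, the last holds). Time passes only in rows, so rows that repeat a pose let the fingers close. It gives the time, the measured TCP pose, the force, the opening and the grip force at its end, in the units of the state.
- arm.get_state(): the state, without advancing time (a new reading comes with each control period).
- cams.grab_frame(name): name is "scene" or "top" or "wrist"; returns the picture (400x640x3 uint8, blue, green, red); there is no depth.
- cams.camera_info(name): a dict with "camera_matrix" (3x3 intrinsics, pixels), "R" (3x3) and "t" (3): a world point X has camera coordinates R X + t; the wrist camera has in their place "hand_eye" (4x4, takes a point from camera to tool coordinates, whose origin is the TCP and whose axes are the flange's). Camera axes: x right, y down, z forward; pixel columns grow to the right and rows downward; lengths in m; the calibration is good to about 2 mm. A picture is of the moment at which its call begins: read the wrist's pose just before it. camera_info takes no time and is no camera call.
- arm.job_done(): hands the job in; it is judged then, once.
The state is a dict: "t": time; "q": joint angles; "qd": joint speeds; "joint_efforts": joint torques, N m; "eef_pos": TCP position; "ee_rot": TCP orientation; "force": force on the tool from outside, world axes, zero at the start; "moment": the same for the moment, N m; "width": finger opening in m; "gripper_force": force on a finger pad.
Only numpy, scipy, OpenCV 4.12 (cv2) and the standard library are available. Lean on these libraries where they do the work, as an engineer would, in place of code of your own. Each camera call takes 0.05 s, during which the arm holds its last target. There are 200 camera calls.

### The job

Strip the electric coffee grinder for cleaning: lift off the brass nut, then the white spacer, then the steel burr, laying each flat on the wooden board before you take the next. They go in a straight row along the middle of the board's far half: the spacer midway between its left and right ends, the nut 7 cm to the left of the spacer, the burr on its wide foot 7 cm to the right of it. Whenever you like, lay the little brush along the middle of the board's near half, in front of the spacer and parallel to the row, and leave the mug and the teaspoon where they are.

Things in the scene. Friction and masses are not known exactly. Their poses are not given: they have to be found in the camera images.
- grinder: black round electric coffee grinder, hopper off, fixed; 129 mm across, deck 150 mm high. Origin: centre of underside, below the upright shaft; its front is -x (reaching 72 mm). The steel shaft, 8 mm thick, stands in a round chamber 69 mm wide and ends 197 mm above the worktop. Nut, spacer, burr are stacked on it, thread already run off: each lifts straight up; bores 12 mm, loose fit
- nut_mid (a point): centre (half-way up) of the round knurled brass nut: 21 mm across (23 over the knurls), 16 mm high, bore 12 mm, z axis along the bore; at the start topmost on the shaft, its underside 179 mm above the worktop. Loose, 24-42 g
- spacer_mid (a point): centre (half-way up) of the white plastic spacer, a ring 30 mm across, 12 mm high, bore 12 mm, z axis along the bore; at the start under the nut, its underside 167 mm above the worktop. Loose, 20 g
- burr_mid (a point): centre (half-way up) of the steel cone burr, 39 mm high, z up its bore: toothed foot 40-43 mm across, 9 mm high; cone to 23 mm up; plain round neck 24 mm across from 23 to 39 mm up, to grip it by. At the start under the spacer, foot down in the chamber, underside 128 mm above the worktop (neck at 151-167 mm); raise it 70 mm to clear the shaft. Loose, 85-170 g
- brush_mid (a point): centre of the little brush lying on the worktop in front of the grinder: 120 mm long (along its x, bristles at +x), 16 mm wide and 16 mm high, beech handle, steel ferrule, dark bristles. The point is 8 mm above its underside. Rigid throughout; grip it across the middle. Loose, 30 g
- board: the wooden chopping board, fixed, 230 mm (its x, near to far) by 340 mm (its y, right to left), top 22 mm above the worktop; lies beside the grinder, turned by up to 0.15 rad. Origin at the centre of its underside; +x points away from the robot, +y to the left. The far half's middle is at its x = +55 mm, the near half's at x = -55 mm
- mug: green and white mug, a bystander standing behind the grinder, 92 mm wide, 93 mm high, with a handle at its -y; origin on its underside near the middle; not to be moved
- teaspoon: metal teaspoon lying at the near edge of the worktop between board and grinder, 130 x 26 x 11 mm, long along its x, a bystander; origin at the centre of its underside; not to be moved
Things that resemble listed ones, but are neither listed nor needed, are in the scene too. Leave any blue, green or purple look-alike of the part that bears brush_mid alone.

How it is judged:
On the way, in this order (a step that is already met when the one before it is completed fails the run):
1. the nut laid in its place at the left of the row, with spacer and burr still on the shaft (x of nut_mid in the frame of board between 0.035 and 0.075 m and y of nut_mid in the frame of board between 0.035 and 0.105 m and z of nut_mid in the frame of board between 0.026 and 0.034 m and angle between nut_mid's own z axis and vertical below 0.15 rad and horizontal distance between each of spacer_mid, burr_mid and grinder below 0.006 m and z of spacer_mid in the frame of grinder below 0.179 m and z of burr_mid in the frame of grinder below 0.1535 m), for 0.2 s.
2. the spacer laid in the middle of the row, 7 cm to the right of the nut, with the burr still on the shaft (x of nut_mid in the frame of board between 0.035 and 0.075 m and y of nut_mid in the frame of board between 0.035 and 0.105 m and z of nut_mid in the frame of board between 0.026 and 0.034 m and angle between each of nut_mid, spacer_mid's own z axis and vertical below 0.15 rad and x of spacer_mid in the frame of board between 0.035 and 0.075 m and y of spacer_mid in the frame of board between -0.02 and 0.02 m and z of spacer_mid in the frame of board between 0.024 and 0.032 m and horizontal distance between nut_mid and spacer_mid between 0.055 and 0.085 m and horizontal distance between burr_mid and grinder below 0.006 m and z of burr_mid in the frame of grinder below 0.1535 m), for 0.2 s.
3. the burr stood at the right of the row, 7 cm to the right of the spacer (x of nut_mid in the frame of board between 0.035 and 0.075 m and y of nut_mid in the frame of board between 0.035 and 0.105 m and z of nut_mid in the frame of board between 0.026 and 0.034 m and angle between each of nut_mid, spacer_mid, burr_mid's own z axis and vertical below 0.15 rad and x of spacer_mid in the frame of board between 0.035 and 0.075 m and y of spacer_mid in the frame of board between -0.02 and 0.02 m and z of spacer_mid in the frame of board between 0.024 and 0.032 m and x of burr_mid in the frame of board between 0.035 and 0.075 m and y of burr_mid in the frame of board between -0.105 and -0.035 m and z of burr_mid in the frame of board between 0.0375 and 0.0455 m and horizontal distance between nut_mid and spacer_mid between 0.055 and 0.085 m and horizontal distance between burr_mid and spacer_mid between 0.055 and 0.085 m), for 0.2 s.
At the end, for the whole second after the job is handed in: nut, spacer, burr flat on the board, 35-75 mm beyond its centre line; spacer within 20 mm of midway between the ends, nut 55-85 mm left of it, burr 55-85 mm right; brush 35-75 mm this side of the line, within 30 mm of midway, parallel to the row within 0.2 rad; all still, tilt under 0.15 rad (all of step 3 and x of brush_mid in the frame of board between -0.075 and -0.035 m and y of brush_mid in the frame of board between -0.03 and 0.03 m and z of brush_mid in the frame of board between 0.0263 and 0.0343 m and angle between brush_mid's own z axis and vertical below 0.15 rad and angle between the x axis of brush_mid and the y axis of board, either way round below 0.2 rad and linear speed of each of nut, spacer, burr, brush below 0.02 m/s); the robot touches nothing.
It fails at once if the mug is moved by more than 20 mm or tipped (distance of mug from where it was at the start of the episode above 0.02 m or angle between mug's own z axis and vertical above 0.35 rad).
It fails at once if the teaspoon is moved by more than 20 mm or tipped (distance of teaspoon from where it was at the start of the episode above 0.02 m or angle between teaspoon's own z axis and vertical above 0.35 rad).
It also fails if it takes over 109 s, if anything falls off the work surface, if the arm or the gripper's body presses on something with over 40 N, if the wrist force passes 120 N, or if a joint passes its speed limit or range.

## Working session

There is one attempt and no reset: what is moved stays moved. The work goes in short steps, Python scripts to look and compute and a shell command to move; the robot and the scene stay as the last step left them, time stands still between calls to the robot, and variables do not carry over. Pictures are saved under pics/ and viewed, at most 17 in all, crops included, and the job is handed in when it is done.

```bash
mkdir -p pics; ls
python3 - <<'E'
from station import arm,cams
import cv2,numpy as np
for n in("scene","top"):
    cv2.imwrite(f"pics/{n}0.png",cams.grab_frame(n)); print(n,{k:np.round(v,4).tolist() for k,v in cams.camera_info(n).items() if k in("camera_matrix","R","t")})
print(np.round(cams.camera_info("wrist")["hand_eye"],4).tolist()); s=arm.get_state();print(s)
E
```

```text
pics
scene {'camera_matrix': [[466.0363, 0.0, 312.3157], [0.0, 466.0363, 198.2689], [0.0, 0.0, 1.0]], 'R': [[-0.5184, -0.8551, 0.0122], [-0.5441, 0.3188, -0.7761], [0.6597, -0.409, -0.6305]], 't': [0.4112, 0.3601, 1.1072]}
top {'camera_matrix': [[365.6237, 0.0, 314.581], [0.0, 365.6237, 192.3629], [0.0, 0.0, 1.0]], 'R': [[-0.0269, -0.9992, -0.0291], [-0.9913, 0.0304, -0.1284], [0.1291, 0.0254, -0.9913]], 't': [0.2001, 0.5576, 1.3789]}
[[0.001, -0.9648, -0.2628, 0.0719], [1.0, 0.0007, 0.001, -0.0011], [-0.0008, -0.2628, 0.9648, -0.1801], [0.0, 0.0, 0.0, 1.0]]
{'t': 0.1, 'q': array([-8.42879475e-01,  3.59324771e-01,  1.11646227e-02, -2.85910386e-04,
       -1.22410865e+00, -2.88084548e-01]), 'qd': array([-0.00012084, -0.00174627,  0.00245955, -0.00022181,  0.00186857,
       -0.00102474]), 'joint_efforts': array([-3.85595748e-03, -5.84161484e+01,  2.93750399e+01,  7.01546386e+00,
        1.02156086e-02, -6.72681563e-05]), 'eef_pos': array([ 0.28716568, -0.6103555 ,  0.20302049]), 'ee_rot': array([ 3.14010449e+00, -1.60677188e-04, -2.70185758e+00]), 'force': array([-0.86688714, -0.28835324,  0.59304526]), 'moment': array([-0.07122666, -0.02322714, -0.04902547]), 'gripper_force': 0.0, 'width': 0.08784612497744737}
```

View pics/scene0.png

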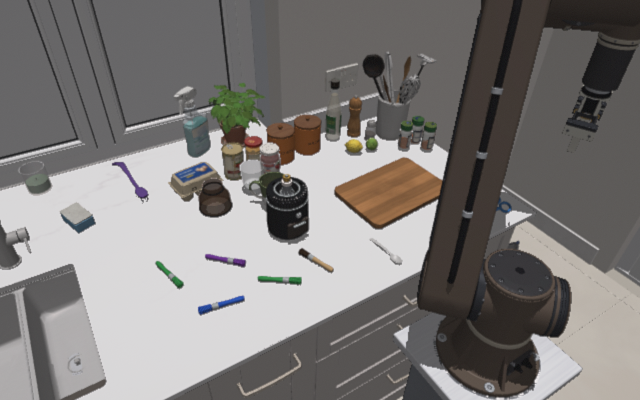

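View pics/top0.png

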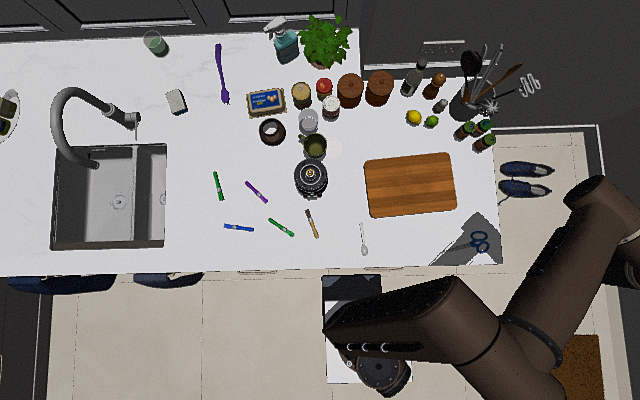

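The two pictures show the grinder at top (311,179), the board at (410,185), the mug at (315,145) and the teaspoon at (363,238). These could be taken for the brush, in top pixels: beech with dark bristles (312,223), green (281,227) and (219,186), blue (239,227), purple (257,191). By the description it is the beech one at (312,223), so I'll check that in a close crop.

Run:
```python
import cv2
i=cv2.imread("pics/top0.png"); cv2.imwrite("pics/topc.png",cv2.resize(i[145:260,285:475],None,fx=4.2,fy=4.2,interpolation=cv2.INTER_CUBIC))
```

```text
(no output)
```

View pics/topc.png

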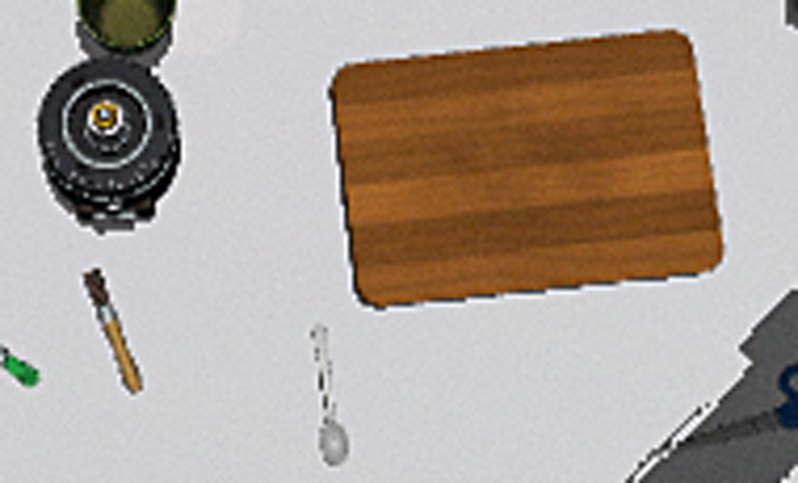

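```bash
cat > h.py <<'E'
from station import arm,cams
import cv2,numpy as np
from scipy.spatial.transform import Rotation as Ro
def ray(n,u,v,z,s=None):
    c=cams.camera_info(n); K=np.array(c["camera_matrix"])
    if n=="wrist":
        T=np.eye(4);T[:3,:3]=Ro.from_euler("xyz",s["ee_rot"]).as_matrix();T[:3,3]=s["eef_pos"];T=T@np.array(c["hand_eye"]);R=T[:3,:3];o=T[:3,3]
    else: R=np.array(c["R"]).T;o=-R@np.array(c["t"])
    d=R@np.linalg.solve(K,[u,v,1.]);return o+d*(z-o[2])/d[2]
def go(p,yaw=None,s=None):
    "shift/turn (in move units) from the present pose to p with tool down at yaw"
    s=s or arm.get_state();R=Ro.from_euler("xyz",s["ee_rot"])
    w=np.zeros(3) if yaw is None else (R.inv()*Ro.from_euler("xyz",[np.pi,0,yaw])).as_rotvec()
    print("t",round(s["t"],2),"pos",s["eef_pos"].round(4),"rot",s["ee_rot"].round(3),"w",round(s["width"],4),"| shift",(R.inv().apply(np.array(p)-s["eef_pos"])/.08).round(3),"turn",(w/.5).round(3))
def shot(n,name,crop=None,f=1):
    s=arm.get_state();i=cams.grab_frame(n)
    cv2.imwrite("pics/full_"+name,i)
    if crop: i=i[crop[1]:crop[3],crop[0]:crop[2]]
    cv2.imwrite("pics/"+name,cv2.resize(i,None,fx=f,fy=f,interpolation=cv2.INTER_CUBIC));return s
E
python3 - <<'E'
from h import *
c=lambda u,v:(285+u/4.2,145+v/4.2)
B=[ray("top",*c(*p),.022)[:2] for p in[(330,69),(693,29),(724,269),(358,308)]];B=np.array(B)
print(B.round(4),"ctr",B.mean(0).round(4)); 
x=(B[0]+B[1]-B[2]-B[3])/2;y=(B[0]+B[3]-B[1]-B[2])/2;print(np.hypot(*x),np.hypot(*y),np.arctan2(x[1],x[0]),np.arctan2(-y[0],y[1]))
print("nut",ray("top",*c(105,115),.195).round(4))
e=[ray("top",*c(*p),.008) for p in((92,270),(137,390))];print("brush",np.round(e,4),np.mean(e,0).round(4))
E
```

```text
[[ 0.6826 -0.0125]
 [ 0.7095 -0.3532]
 [ 0.4835 -0.3647]
 [ 0.4573 -0.0284]] ctr [ 0.5833 -0.1897]
0.22603166623374185 0.33951912962190534 0.060429646279290435 0.07832778339979436
nut [0.6132 0.194  0.195 ]
brush [[0.5008 0.2168 0.008 ]
 [0.388  0.1777 0.008 ]] [0.4444 0.1973 0.008 ]
```

The crop shows the beech brush with dark bristles from (92,270) to (137,390), so the choice stands. The nut is at (105,115) and the board corners are clear. Next I'll rise and turn to yaw ≈ -1.5.

```bash
python3 -m handwheel '[[[0,0,-1,0,0,-0.4,0],[0,0,-1,0,0,-0.7,0],[0,0,-1,0,0,-1,0],[0,0,-1,0,0,-1,0]]]' 30
python3 -m handwheel '[[[0,0,-0.2,0,0,-0.4,0],[0,0,-0.2,0,0,-0.7,0],[0,0,-0.2,0,0,-1,0],[0,0,-0.2,0,0,-1,0]]]'
python3 -m handwheel '[[[0,0,0,0,0,-0.4,0],[0,0,0,0,0,-0.4,0]]]'
python3 -c "
from h import *
go([.613,.194,.30],-1.5)"
```

```text
t: 0.6
eef_pos: [0.2873, -0.6105, 0.2835]
ee_rot: [3.141, 0.0, -2.203]
force: [-0.7, -1.0, -0.3]
width: 0.0873
gripper_force: 0.0
t: 1.1
eef_pos: [0.2872, -0.6105, 0.2991]
ee_rot: [3.141, 0.001, -1.706]
force: [-0.5, -0.8, 0.6]
width: 0.0875
gripper_force: 0.0
t: 1.35
eef_pos: [0.2873, -0.6106, 0.2994]
ee_rot: [3.141, 0.001, -1.507]
force: [-0.3, 1.2, -0.2]
width: 0.0876
gripper_force: 0.0
t 1.35 pos [ 0.2873 -0.6106  0.2994] rot [ 3.141e+00  1.000e-03 -1.507e+00] w 0.0876 | shift [-9.777e+00 -4.706e+00 -3.000e-03] turn [ 0.001  0.001 -0.014]
```

```bash
python3 -m handwheel '[[[-0.5,-0.24,0,0,0,0,0],[-1,-0.48,0,0,0,0,0]]]' >/dev/null
python3 -m handwheel '[[[-0.5,-0.24,0,0,0,0,0],[-1,-0.48,0,0,0,0,0]]]' >/dev/null
python3 -m handwheel '[[[-0.5,-0.24,0,0,0,0,0],[-1,-0.48,0,0,0,0,0]]]' >/dev/null
python3 -m handwheel '[[[-0.5,-0.24,0,0,0,0,0],[-1,-0.48,0,0,0,0,0]]]' 
python3 -m handwheel '[[[-0.5,-0.24,0,0,0,0,60],[-1,-0.48,0,0,0,0,60]]]' >/dev/null
python3 -m handwheel '[[[-0.5,-0.24,0,0,0,0,60],[-1,-0.48,0,0,0,0,60]]]' >/dev/null
python3 -m handwheel '[[[-0.5,-0.24,0,0,0,0,60],[-1,-0.48,0,0,0,0,60]]]' >/dev/null
python3 -m handwheel '[[[-0.5,-0.24,0,0,0,0,60],[-1,-0.48,0,0,0,0,60],[-1,-0.48,0,0,0,0,60]]]' 
python3 -c "
from h import *
s=shot('wrist','w1.png',None,1.2)
go([.613,.194,.30],-1.5,s)"
```

```text
t: 2.35
eef_pos: [0.4188, -0.2796, 0.2999]
ee_rot: [-3.141, -0.0, -1.51]
force: [0.7, 0.1, 0.2]
width: 0.0877
gripper_force: 0.0
t: 3.48
eef_pos: [0.5503, 0.0513, 0.299]
ee_rot: [3.14, -0.0, -1.506]
force: [-0.0, 0.3, -0.4]
width: 0.0673
gripper_force: 0.0
t 3.48 pos [0.5503 0.0513 0.299 ] rot [ 3.14  -0.    -1.506] w 0.0673 | shift [-1.73  -0.897 -0.014] turn [ 0.002 -0.    -0.013]
```

View pics/w1.png

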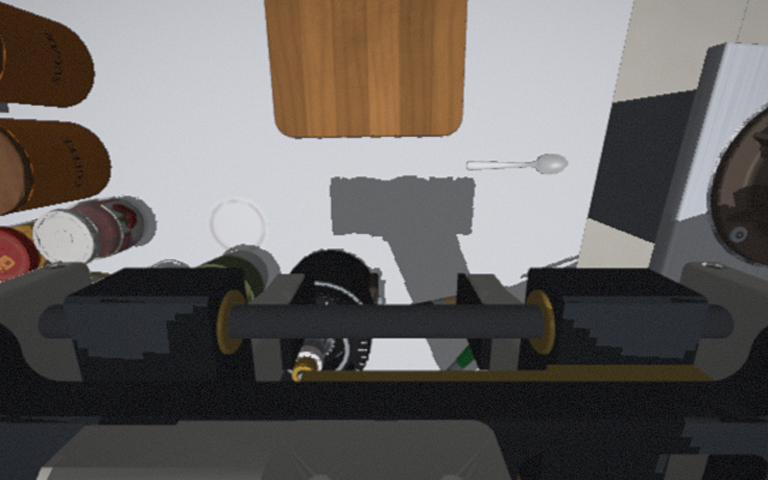

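The wrist picture shows the nut at the lower left (298,374), half behind the gripper, with the board's left edge at the top. I'll go slightly past the nut for a clear look.

```bash
python3 -m handwheel '[[[-0.5,-0.3,0,0,0,0,110],[-1,-0.45,0,0,0,0,110]]]' >/dev/null
python3 -m handwheel '[[[-0.5,-0.3,0,0,0,0,110],[-1,-0.45,0,0,0,0,110]]]' >/dev/null
python3 -m handwheel '[[[-0.5,0,0,0,0,0,110],[-0.5,0,0,0,0,0,110],[-0.5,0,0,0,0,0,110]]]' 
python3 -c "
from h import *
s=shot('wrist','w2.png',None,1.2)
go([.613,.194,.30],-1.5,s)"
```

```text
t: 4.4
eef_pos: [0.6077, 0.2525, 0.2999]
ee_rot: [3.141, -0.0, -1.505]
force: [0.8, -0.3, -0.6]
width: 0.05
gripper_force: 0.0
t 4.4 pos [0.6077 0.2525 0.2999] rot [ 3.141 -0.    -1.505] w 0.05 | shift [ 0.734 -0.018 -0.   ] turn [ 0.    -0.001 -0.009]
```

View pics/w2.png

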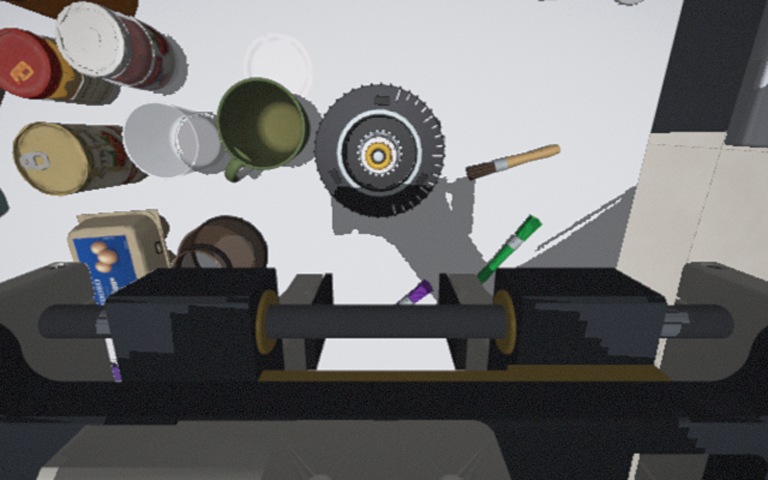

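The nut's ring is at (378,156). The brush runs from its bristle end (467,173) to its handle end (560,150).

```bash
python3 -c "
from h import *
s=arm.get_state()
n=ray('wrist',378/1.2,156/1.2,.195,s);print('nut',n)
b=np.array([ray('wrist',u/1.2,v/1.2,.010,s) for u,v in((467,172),(560,150))]);d=b[0]-b[1];print('brush',b,b.mean(0),np.hypot(*d[:2]),np.arctan2(d[1],d[0]))
go([n[0],n[1],.30],-1.5,s)"
```

```text
nut [0.61650003 0.19400746 0.195     ]
brush [[0.50334385 0.21546196 0.01      ]
 [0.38859595 0.1799674  0.01      ]] [0.4459699  0.19771468 0.01      ] 0.12011221278654892 0.2999910256888675
t 4.45 pos [0.6078 0.2522 0.3002] rot [-3.141 -0.    -1.505] w 0.05 | shift [ 0.733 -0.061  0.002] turn [-0.    -0.    -0.009]
```

```bash
python3 -m handwheel '[[[0.6,-0.05,0,0,0,0,110],[0.73,-0.05,0.4,0,0,0,110],[0.73,-0.05,0.8,0,0,0,110],[0.73,-0.05,0.8,0,0,0,110]]]' 
python3 -m handwheel '[[[0,0,0.3,0,0,0,110],[0,0,0.6,0,0,0,110],[0,0,0.68,0,0,0,110],[0,0,0.68,0,0,0,110]]]' 
python3 -m handwheel '[[[0,0,0,0,0,0,255],[0,0,0,0,0,0,255],[0,0,0,0,0,0,255],[0,0,0,0,0,0,255]]]' 30
```

```text
t: 4.95
eef_pos: [0.6145, 0.1933, 0.234]
ee_rot: [3.138, -0.002, -1.505]
force: [-0.3, 0.5, 0.3]
width: 0.05
gripper_force: 0.0
t: 5.45
eef_pos: [0.6164, 0.1953, 0.1827]
ee_rot: [-3.14, 0.0, -1.502]
force: [-0.2, -0.2, -0.0]
width: 0.0498
gripper_force: 0.0
t: 5.95
eef_pos: [0.6158, 0.1954, 0.1816]
ee_rot: [-3.141, 0.0, -1.502]
force: [0.3, -0.1, -0.1]
width: 0.0154
gripper_force: 0.0
```

The width reads 0.0154 with no grip force, so the nut may have been missed. I'll reopen and look.

```bash
python3 -m handwheel '[[[0,0,0,0,0,0,255]]]'
python3 -c "
from h import *
s=arm.get_state();i=cams.grab_frame('scene');j=cams.grab_frame('wrist')
a=cv2.resize(i[130:250,240:340],None,fx=4,fy=4,interpolation=cv2.INTER_CUBIC);cv2.imwrite('pics/s3.png',np.hstack([a,cv2.resize(j[100:340,220:420],(400,480))]))"
```

```text
t: 6.08
eef_pos: [0.6158, 0.1954, 0.1815]
ee_rot: [3.142, -0.0, -1.502]
force: [0.0, -0.2, 0.5]
width: 0.0052
gripper_force: 0.0
```

View pics/s3.png

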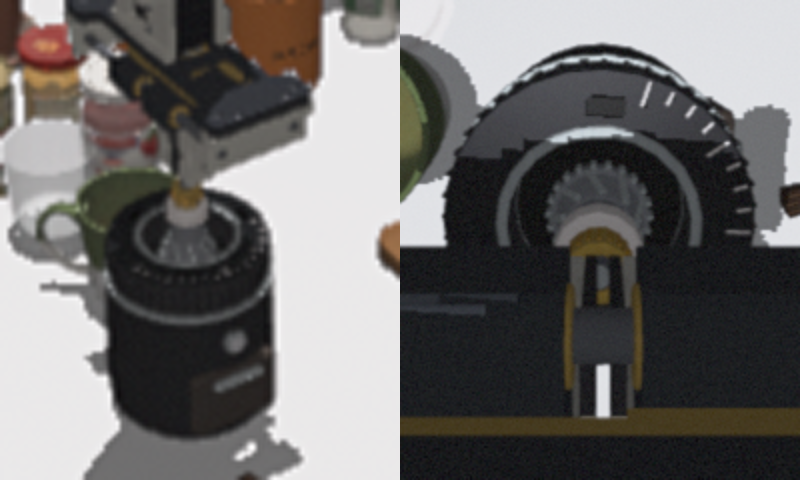

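```bash
python3 -c "
from h import *
c=cams.camera_info('scene');K=np.array(c['camera_matrix']);R=np.array(c['R']);t=np.array(c['t'])
for p in([.6158,.194,.195],[.6158,.194,.179],[.6158,.1954,.1815],[.6158,.1954,.2005]):
    q=K@(R@p+t);print(p,(q[:2]/q[2]).round(1))
i=cv2.imread('pics/scene0.png');a=cv2.resize(i[160:240,255:325],None,fx=7,fy=7,interpolation=cv2.INTER_CUBIC)
cv2.imwrite('pics/s4.png',a)"
```

```text
[0.6158, 0.194, 0.195] [286.9 175.4]
[0.6158, 0.194, 0.179] [287.  179.9]
[0.6158, 0.1954, 0.1815] [286.6 179.4]
[0.6158, 0.1954, 0.2005] [286.4 173.9]
```

View pics/s4.png

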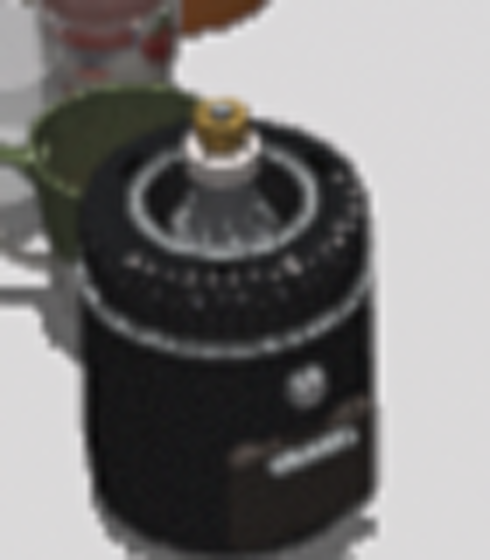

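```bash
python3 -c "
from h import *
c=cams.camera_info('wrist');K=np.array(c['camera_matrix']);T=np.linalg.inv(np.array(c['hand_eye']))
for p in([0,0,0],[0,0,-.019],[0.0015,0.003,-.0135],[0,0,.0025]):
    q=K@(T@[*p,1])[:3];q=q[:2]/q[2];print(p,q.round(1),'crop',(400+(q[0]-220)*2,(q[1]-100)*2))
s=arm.get_state();print(s)
i=cams.grab_frame('wrist');cv2.imwrite('pics/w5.png',cv2.resize(i[170:330,250:390],None,fx=3.7,fy=3.7,interpolation=cv2.INTER_CUBIC))"
```

```text
[0, 0, 0] [319.7 231.1] crop (np.float64(599.4521282187821), np.float64(262.1273541493376))
[0, 0, -0.019] [319.6 243.3] crop (np.float64(599.1833065993292), np.float64(286.534052672058))
[0.0015, 0.003, -0.0135] [324.6 237.2] crop (np.float64(609.2765872276497), np.float64(274.32464618327555))
[0, 0, 0.0025] [319.7 229.6] crop (np.float64(599.4837396482794), np.float64(259.2573073458852))
{'t': 6.175, 'q': array([ 6.08753296e-01,  3.25755294e-01, -8.85040473e-02, -9.13042607e-06,
       -1.15665867e+00, -5.39755877e-01]), 'qd': array([-1.96965340e-03,  6.15342772e-04,  4.80460035e-05,  9.29665093e-05,
        5.50295919e-04,  9.41692789e-04]), 'joint_efforts': array([ 6.07191396e-04, -5.49251962e+01,  2.85380673e+01,  6.81876943e+00,
       -1.06038418e-02, -2.80101103e-04]), 'eef_pos': array([0.61572909, 0.1954078 , 0.18141425]), 'ee_rot': array([ 3.14148398e+00, -5.53655955e-05, -1.50180258e+00]), 'force': array([0.45761394, 0.51719173, 0.37398332]), 'moment': array([ 0.06523269,  0.09533037, -0.00318061]), 'gripper_force': 0.0, 'width': 0.001507660655399854}
```

View pics/w5.png

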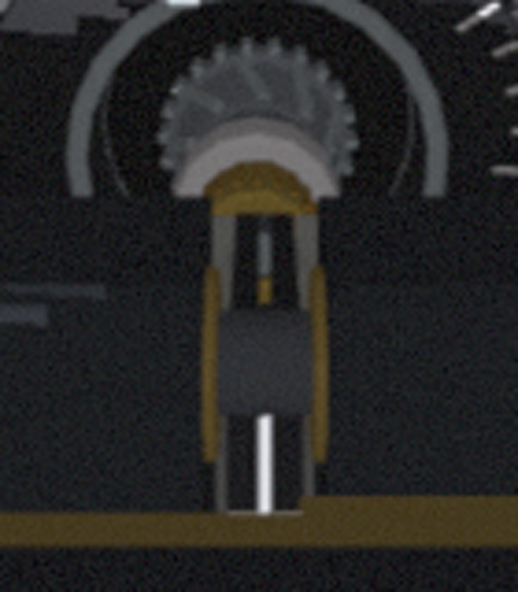

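The fingers shut to 1.5 mm with the nut untouched below them. Both cameras put the real fingertips about 17 mm above the reported TCP. I'll open, go 15 mm lower and close, watching width and force.

```bash
python3 -c "
from station import arm;print(arm.grip_point_offset)"
python3 -m handwheel '[[[0,0,-0.2,0,0,0,110],[0,0,-0.2,0,0,0,110],[0,0,-0.2,0,0,0,110],[0,0,-0.2,0,0,0,110],[0,0,-0.2,0,0,0,110]]]'
python3 -m handwheel '[[[0,0,0,0,0,0,110],[0,0,0.2,0,0,0,110],[0,0,0.3,0,0,0,110],[0,0,0.4,0,0,0,110],[0,0,0.4,0,0,0,110]]]'
python3 -m handwheel '[[[0,0,0,0,0,0,255],[0,0,0,0,0,0,255],[0,0,0,0,0,0,255],[0,0,0,0,0,0,255],[0,0,0,0,0,0,255]]]'
```

```text
0.0188
t: 6.85
eef_pos: [0.6156, 0.1953, 0.1972]
ee_rot: [3.141, -0.0, -1.502]
force: [0.8, 0.4, -0.4]
width: 0.045
gripper_force: 0.0
t: 7.48
eef_pos: [0.6153, 0.1951, 0.1644]
ee_rot: [3.14, -0.001, -1.502]
force: [0.8, 0.2, 0.4]
width: 0.0494
gripper_force: 0.0
t: 8.1
eef_pos: [0.616, 0.1955, 0.1657]
ee_rot: [-3.141, 0.0, -1.502]
force: [-0.1, -0.0, 0.9]
width: 0.0194
gripper_force: 30.0
```

Width 19 mm at 30 N: the nut is held. Next I'll lift it, carry it over and lower it.

```bash
python3 -m handwheel '[[[0,0,-0.2,0,0,0,255],[0,0,-0.5,0,0,0,255],[0,0,-1,0,0,0,255],[0,0,-1,0,0,0,255]]]'
python3 -m handwheel '[[[0.5,0,0,0,0,0,255],[1,0,0,0,0,0,255]]]' >/dev/null
python3 -m handwheel '[[[0.5,0,0,0,0,0,255],[1,0,0,0,0,0,255]]]' >/dev/null
python3 -m handwheel '[[[0.5,0,0,0,0,0,255],[1,0,0,0,0,0,255]]]' >/dev/null
python3 -m handwheel '[[[0.5,0.06,0,0,0,0,255],[0.9,0.06,0,0,0,0,255],[0.9,0.06,0,0,0,0,255]]]' 
python3 -c "
from h import *
go([.633,-.116,.0107],-1.5)"
```

```text
t: 8.6
eef_pos: [0.6175, 0.196, 0.2506]
ee_rot: [-3.135, 0.002, -1.501]
force: [-0.3, -0.1, -0.6]
width: 0.0188
gripper_force: 30.0
t: 9.72
eef_pos: [0.632, -0.1182, 0.2455]
ee_rot: [3.141, -0.0, -1.505]
force: [0.4, 0.0, -0.5]
width: 0.0193
gripper_force: 30.0
t 9.72 pos [ 0.632  -0.1182  0.2455] rot [ 3.141 -0.    -1.505] w 0.0193 | shift [-0.027 -0.017  2.935] turn [ 0.002 -0.    -0.009]
```

Descend to just above the board, then look.

```bash
python3 -m handwheel '[[[0,0,0.5,0,0,0,255],[0,0,1,0,0,0,255]]]' >/dev/null
python3 -m handwheel '[[[0,0,0.4,0,0,0,255],[0,0,0.8,0,0,0,255],[0,0,0.8,0,0,0,255]]]'
python3 -c "
from h import *
s=shot('scene','x.png');i=cv2.imread('pics/full_x.png');s=arm.get_state();j=cams.grab_frame('wrist')
a=cv2.resize(i[120:240,300:460],(640,480),interpolation=cv2.INTER_CUBIC);cv2.imwrite('pics/s6.png',cv2.resize(np.hstack([a,cv2.resize(j,(768,480))]),None,fx=.56,fy=.56,interpolation=cv2.INTER_AREA))
go([.633,-.116,.0107],-1.5)"
```

```text
t: 10.35
eef_pos: [0.6305, -0.1155, 0.0991]
ee_rot: [3.136, 0.0, -1.502]
force: [-0.5, -0.8, 0.9]
width: 0.0192
gripper_force: 30.0
t 10.45 pos [ 0.633  -0.1158  0.1025] rot [-3.141 -0.    -1.501] w 0.0193 | shift [2.000e-03 1.000e-03 1.148e+00] turn [-0.001 -0.001 -0.002]
```

View pics/s6.png

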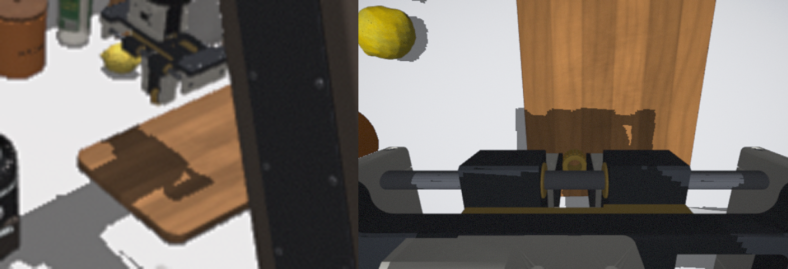

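The nut sits square in the fingers over the board's far half, at wrist view (575,160). Lower it gently.

```bash
python3 -m handwheel '[[[0,0,0.5,0,0,0,255],[0,0,0.9,0,0,0,255],[0,0,1,0,0,0,255],[0,0,1,0,0,0,255]]]'
python3 -m handwheel '[[[0,0,0.04,0,0,0,255],[0,0,0.08,0,0,0,255],[0,0,0.12,0,0,0,255],[0,0,0.12,0,0,0,255]]]'
```

```text
t: 10.95
eef_pos: [0.6335, -0.1161, 0.0228]
ee_rot: [-3.14, -0.0, -1.501]
force: [-0.8, -0.7, 0.3]
width: 0.0188
gripper_force: 30.0
t: 11.45
eef_pos: [0.6323, -0.1162, 0.0117]
ee_rot: [3.141, 0.0, -1.502]
force: [-0.2, -0.6, -1.5]
width: 0.019
gripper_force: 30.0
```

```bash
python3 -m handwheel '[[[0,0,0.03,0,0,0,255],[0,0,0.03,0,0,0,255],[0,0,0.03,0,0,0,255]]]'
```

```text
t: 11.82
eef_pos: [0.6325, -0.1162, 0.0095]
ee_rot: [-3.142, -0.0, -1.502]
force: [-0.4, 0.5, -0.2]
width: 0.019
gripper_force: 30.0
```

```bash
python3 -m handwheel '[[[0,0,0.02,0,0,0,255],[0,0,0.02,0,0,0,255],[0,0,0.02,0,0,0,255]]]'
python3 -m handwheel '[[[0,0,0,0,0,0,110],[0,0,0,0,0,0,110],[0,0,0,0,0,0,110],[0,0,-0.5,0,0,0,110],[0,0,-1,0,0,0,110]]]'
python3 -c "
from h import *
s=shot('wrist','w7.png',(150,0,500,400),1.4)
go([.616,.1945,.25],-1.5)"
```

```text
t: 12.2
eef_pos: [0.6328, -0.1162, 0.0082]
ee_rot: [-3.141, -0.0, -1.502]
force: [-0.3, 0.6, 3.1]
width: 0.019
gripper_force: 30.0
t: 12.82
eef_pos: [0.632, -0.1163, 0.0881]
ee_rot: [3.14, -0.0, -1.502]
force: [-0.2, 0.7, 0.9]
width: 0.0494
gripper_force: 0.0
t 12.88 pos [ 0.6354 -0.1166  0.0947] rot [-3.135e+00 -1.000e-03 -1.501e+00] w 0.0498 | shift [-3.893 -0.044 -1.946] turn [-0.014 -0.003 -0.001]
```

View pics/w7.png

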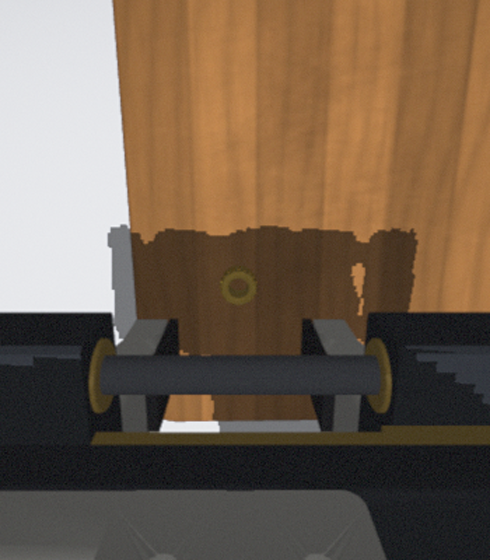

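The nut lies flat at (238,287) on the board. Now the spacer.

```bash
python3 -m handwheel '[[[0,0,-0.5,0,0,0,110],[0,0,-1,0,0,0,110]]]' >/dev/null
python3 -m handwheel '[[[-0.3,0,-0.5,0,0,0,110],[-0.9,0,-1,0,0,0,110]]]' >/dev/null
python3 -m handwheel '[[[-0.5,0,0,0,0,0,110],[-1,0,0,0,0,0,110]]]' >/dev/null
python3 -m handwheel '[[[-0.5,0,0,0,0,0,110],[-1,0,0,0,0,0,110]]]' >/dev/null
python3 -m handwheel '[[[-0.5,0,0,0,0,0,110],[-1,0,0,0,0,0,110],[-1,0,0,0,0,0,110],[-1,0,0,0,0,0,110]]]' 
python3 -c "
from h import *
go([.616,.1945,.151],-1.5)"
```

```text
t: 14.38
eef_pos: [0.6108, 0.195, 0.2475]
ee_rot: [3.141, -0.0, -1.501]
force: [-0.2, 0.5, -0.4]
width: 0.0499
gripper_force: 0.0
t 14.38 pos [0.6108 0.195  0.2475] rot [ 3.141 -0.    -1.501] w 0.0499 | shift [ 0.011 -0.065  1.206] turn [ 0.001 -0.001 -0.003]
```

```bash
python3 -m handwheel '[[[0.01,-0.06,0.2,0,0,0,110],[0.01,-0.06,0.6,0,0,0,110],[0.01,-0.06,0.6,0,0,0,110]]]' 
python3 -m handwheel '[[[0,0,0.3,0,0,0,110],[0,0,0.6,0,0,0,110],[0,0,0.6,0,0,0,110]]]' 
python3 -m handwheel '[[[0,0,0,0,0,0,255],[0,0,0,0,0,0,255],[0,0,0,0,0,0,255],[0,0,0,0,0,0,255]]]'
```

```text
t: 14.75
eef_pos: [0.6143, 0.1928, 0.1964]
ee_rot: [3.136, -0.002, -1.503]
force: [-0.6, -0.0, 0.1]
width: 0.0498
gripper_force: 0.0
t: 15.12
eef_pos: [0.6153, 0.1936, 0.1509]
ee_rot: [3.139, -0.001, -1.503]
force: [0.2, 0.3, -0.1]
width: 0.0498
gripper_force: 0.0
t: 15.62
eef_pos: [0.6166, 0.1949, 0.1531]
ee_rot: [-3.139, 0.001, -1.502]
force: [0.5, 0.0, 5.5]
width: 0.0276
gripper_force: 30.0
```

```bash
python3 -m handwheel '[[[0,0,-0.2,0,0,0,255],[0,0,-0.5,0,0,0,255],[0,0,-1,0,0,0,255],[0,0,-1,0,0,0,255]]]'
python3 -m handwheel '[[[0.5,0,-0.1,0,0,0,255],[1,0,-0.1,0,0,0,255]]]'
python3 -c "
from h import *
s=shot('wrist','x2.png');i=cams.grab_frame('scene');j=cv2.imread('pics/full_x2.png')
a=cv2.resize(i[100:240,240:380],(480,480),interpolation=cv2.INTER_CUBIC);cv2.imwrite('pics/s8.png',cv2.resize(np.hstack([a,cv2.resize(j[120:360,160:480],(640,480))]),None,fx=.7,fy=.7,interpolation=cv2.INTER_AREA))
go([.6382,-.1860,.01],-1.5)"
```

```text
t: 16.12
eef_pos: [0.6174, 0.1952, 0.2366]
ee_rot: [-3.136, 0.002, -1.501]
force: [0.6, 0.0, 0.2]
width: 0.0275
gripper_force: 30.0
t: 16.38
eef_pos: [0.6211, 0.1143, 0.2405]
ee_rot: [-3.141, 0.0, -1.5]
force: [1.1, -0.7, -0.7]
width: 0.027
gripper_force: 30.0
t 16.48 pos [0.6208 0.1118 0.2403] rot [ 3.141 -0.    -1.504] w 0.0274 | shift [3.727 0.029 2.88 ] turn [ 0.001 -0.001 -0.009]
```

View pics/s8.png

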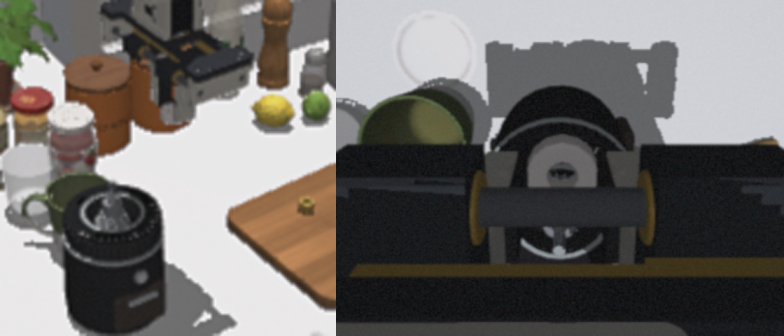

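The spacer is held level, the burr is still on the shaft and the nut is on the board. Carry the spacer over.

```bash
python3 -m handwheel '[[[0.5,0,0,0,0,0,255],[1,0,0,0,0,0,255]]]' >/dev/null
python3 -m handwheel '[[[0.5,0,0,0,0,0,255],[1,0,0,0,0,0,255]]]' >/dev/null
python3 -m handwheel '[[[0.5,0,0,0,0,0,255],[1,0,0,0,0,0,255]]]' >/dev/null
python3 -m handwheel '[[[0.4,0,0.1,0,0,0,255],[0.73,0,0.4,0,0,0,255],[0.73,0.02,0.8,0,0,0,255],[0.73,0.02,0.8,0,0,0,255]]]' >/dev/null
python3 -m handwheel '[[[0,0,0.5,0,0,0,255],[0,0,1,0,0,0,255],[0,0,1,0,0,0,255],[0,0,1,0,0,0,255]]]'
python3 -c "
from h import *
go([.6382,-.1860,.0095],-1.5)"
```

```text
t: 18.23
eef_pos: [0.6419, -0.183, 0.0984]
ee_rot: [-3.139, -0.001, -1.501]
force: [0.2, 0.2, 0.3]
width: 0.0279
gripper_force: 30.0
t 18.23 pos [ 0.6419 -0.183   0.0984] rot [-3.139e+00 -1.000e-03 -1.501e+00] w 0.0279 | shift [0.033 0.051 1.111] turn [-0.005 -0.002 -0.001]
```

```bash
python3 -m handwheel '[[[0.04,0.05,0.4,0,0,0,255],[0.04,0.05,0.8,0,0,0,255],[0.04,0.05,1,0,0,0,255],[0.04,0.05,1,0,0,0,255]]]'
python3 -m handwheel '[[[0,0,0.06,0,0,0,255],[0,0,0.09,0,0,0,255],[0,0,0.11,0,0,0,255],[0,0,0.11,0,0,0,255],[0,0,0.11,0,0,0,255]]]'
```

```text
t: 18.73
eef_pos: [0.6369, -0.1865, 0.0164]
ee_rot: [3.142, -0.0, -1.501]
force: [-0.2, -0.7, 1.0]
width: 0.0274
gripper_force: 30.0
t: 19.35
eef_pos: [0.6369, -0.1865, 0.0076]
ee_rot: [-3.141, -0.0, -1.502]
force: [0.1, 0.6, 4.3]
width: 0.0274
gripper_force: 30.0
```

```bash
python3 -m handwheel '[[[0,0,0,0,0,0,110],[0,0,0,0,0,0,110],[0,0,0,0,0,0,110],[0,0,-0.5,0,0,0,110],[0,0,-1,0,0,0,110]]]'
python3 -m handwheel '[[[0,0,-0.5,0,0,0,110],[-0.3,0,-1,0,0,0,110],[-0.9,0,-1,0,0,0,110],[-0.9,0,-1,0,0,0,110]]]'
python3 -c "
from h import *
s=shot('wrist','w9.png',None,1.2)
go([.616,.1945,.25],-1.5,s)"
```

```text
t: 19.98
eef_pos: [0.636, -0.1865, 0.0872]
ee_rot: [3.14, 0.0, -1.502]
force: [0.7, 0.0, -0.4]
width: 0.0495
gripper_force: 0.0
t: 20.48
eef_pos: [0.6316, -0.1121, 0.1678]
ee_rot: [-3.14, 0.001, -1.499]
force: [-0.1, 0.4, 0.0]
width: 0.0498
gripper_force: 0.0
t 20.48 pos [ 0.6316 -0.1121  0.1678] rot [-3.140e+00  1.000e-03 -1.499e+00] w 0.0498 | shift [-3.837 -0.081 -1.025] turn [-0.003  0.001  0.001]
```

View pics/w9.png

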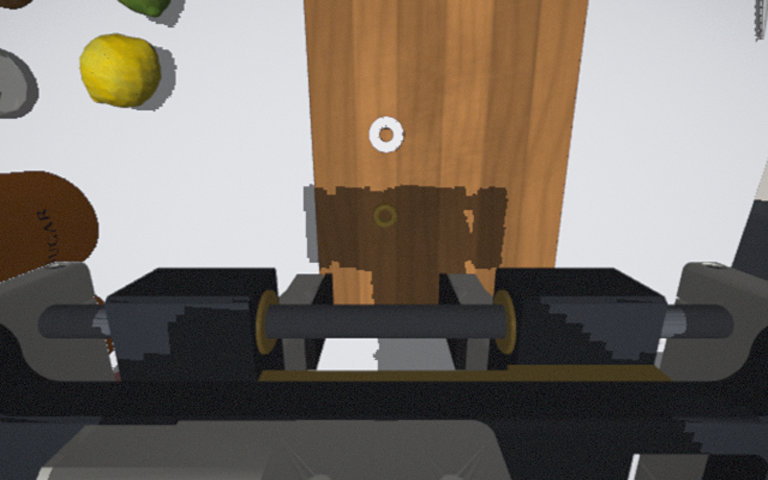

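The spacer (386,134) and nut (385,215) lie flat, about 50 mm beyond the board's centre line (edges at columns 312 and 572). Now the burr.

```bash
python3 -m handwheel '[[[-0.5,0,-0.4,0,0,0,110],[-1,0,-0.8,0,0,0,110],[-1,0,-0.8,0,0,0,110]]]' >/dev/null
python3 -m handwheel '[[[-0.5,0,0,0,0,0,110],[-1,0,0,0,0,0,110]]]' >/dev/null
python3 -m handwheel '[[[-0.5,0,0,0,0,0,110],[-1,0,0,0,0,0,110]]]' >/dev/null
python3 -m handwheel '[[[-0.5,-0.08,0,0,0,0,110],[-0.83,-0.08,0,0,0,0,110],[-0.83,-0.08,0,0,0,0,110],[-0.83,-0.08,0,0,0,0,110]]]'
python3 -c "
from h import *
go([.616,.1945,.138],-1.5)"
```

```text
t: 21.9
eef_pos: [0.6167, 0.1906, 0.2306]
ee_rot: [3.141, -0.001, -1.502]
force: [0.0, 0.0, 0.1]
width: 0.0496
gripper_force: 0.0
t 21.9 pos [0.6167 0.1906 0.2306] rot [ 3.141e+00 -1.000e-03 -1.502e+00] w 0.0496 | shift [-0.05   0.005  1.157] turn [ 0.002 -0.001 -0.004]
```

```bash
python3 -m handwheel '[[[-0.05,0,0.3,0,0,0,110],[-0.05,0,0.7,0,0,0,110],[-0.05,0,0.7,0,0,0,110]]]' 
python3 -m handwheel '[[[0,0,0.2,0,0,0,110],[0,0,0.4,0,0,0,110],[0,0,0.45,0,0,0,110],[0,0,0.45,0,0,0,110]]]' 
python3 -m handwheel '[[[0,0,0,0,0,0,255],[0,0,0,0,0,0,255],[0,0,0,0,0,0,255],[0,0,0,0,0,0,255],[0,0,0,0,0,0,255]]]' 50
```

```text
t: 22.28
eef_pos: [0.6151, 0.1935, 0.1727]
ee_rot: [3.137, -0.002, -1.503]
force: [0.0, -0.6, 0.5]
width: 0.0495
gripper_force: 0.0
t: 22.78
eef_pos: [0.6165, 0.1954, 0.1389]
ee_rot: [3.141, -0.0, -1.502]
force: [-0.3, 0.5, -0.1]
width: 0.0498
gripper_force: 0.0
t: 23.4
eef_pos: [0.6168, 0.1956, 0.1393]
ee_rot: [-3.141, 0.0, -1.502]
force: [0.6, 0.4, 2.4]
width: 0.0212
gripper_force: 50.0
```

```bash
python3 -m handwheel '[[[0,0,-0.15,0,0,0,255],[0,0,-0.4,0,0,0,255],[0,0,-0.7,0,0,0,255],[0,0,-1,0,0,0,255],[0,0,-1,0,0,0,255]]]'
python3 -m handwheel '[[[0,0,-0.4,0,0,0,255],[0,0,-0.45,0,0,0,255],[0,0,-0.45,0,0,0,255]]]'
python3 -m handwheel '[[[0.4,0,0,0,0,0,255],[0.8,0,0,0,0,0,255],[1,0,0,0,0,0,255]]]'
python3 -c "
from h import *
s=shot('wrist','x3.png');i=cams.grab_frame('scene');j=cv2.imread('pics/full_x3.png')
a=cv2.resize(i[100:240,240:380],(480,480),interpolation=cv2.INTER_CUBIC);cv2.imwrite('pics/s10.png',cv2.resize(np.hstack([a,cv2.resize(j[120:360,160:480],(640,480))]),None,fx=.7,fy=.7,interpolation=cv2.INTER_AREA))
go([.6432,-.2560,.035],-1.5)"
```

```text
t: 24.02
eef_pos: [0.6176, 0.1959, 0.2219]
ee_rot: [-3.138, 0.002, -1.502]
force: [0.6, 0.7, -1.2]
width: 0.0213
gripper_force: 50.0
t: 24.4
eef_pos: [0.6162, 0.1955, 0.2545]
ee_rot: [3.141, 0.0, -1.502]
force: [0.0, 0.2, -2.2]
width: 0.0212
gripper_force: 50.0
t: 24.78
eef_pos: [0.6214, 0.1142, 0.2537]
ee_rot: [3.139, -0.001, -1.503]
force: [0.5, 0.0, -1.3]
width: 0.0209
gripper_force: 50.0
t 24.88 pos [0.6217 0.1142 0.2541] rot [ 3.14  -0.    -1.504] w 0.0208 | shift [4.634 0.039 2.741] turn [ 0.003 -0.001 -0.007]
```

View pics/s10.png

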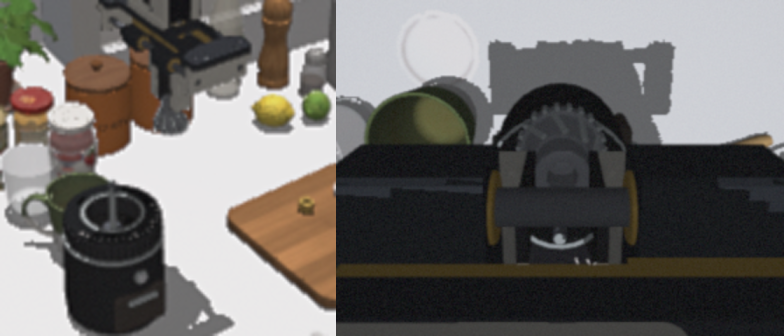

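The burr hangs upright in the fingers, clear of the shaft. Carry it to the right of the row.

```bash
python3 -m handwheel '[[[0.4,0,0,0,0,0,255],[0.8,0,0,0,0,0,255],[1,0,0,0,0,0,255]]]' >/dev/null
python3 -m handwheel '[[[0.5,0,0,0,0,0,255],[1,0,0,0,0,0,255]]]' >/dev/null
python3 -m handwheel '[[[0.5,0,0,0,0,0,255],[1,0,0,0,0,0,255]]]' >/dev/null
python3 -m handwheel '[[[0.5,0,0,0,0,0,255],[1,0,0,0,0,0,255]]]' >/dev/null
python3 -m handwheel '[[[0.4,0.04,0,0,0,0,255],[0.63,0.04,0.2,0,0,0,255],[0.63,0.04,0.6,0,0,0,255],[0.63,0.04,1,0,0,0,255],[0.63,0.04,1,0,0,0,255]]]' 
python3 -c "
from h import *
go([.6425,-.2565,.0335],-1.5)"
```

```text
t: 26.62
eef_pos: [0.6425, -0.2528, 0.1709]
ee_rot: [3.135, 0.002, -1.502]
force: [0.3, 0.4, -1.0]
width: 0.0211
gripper_force: 50.0
t 26.62 pos [ 0.6425 -0.2528  0.1709] rot [ 3.135e+00  2.000e-03 -1.502e+00] w 0.0211 | shift [ 0.049 -0.008  1.718] turn [ 0.013  0.004 -0.003]
```

```bash
python3 -m handwheel '[[[0,0,0.3,0,0,0,255],[0.02,0,0.7,0,0,0,255],[0.02,0,1,0,0,0,255],[0.02,0,1,0,0,0,255]]]'
python3 -m handwheel '[[[0,0,0.3,0,0,0,255],[0,0,0.55,0,0,0,255],[0,0,0.6,0,0,0,255],[0,0,0.6,0,0,0,255],[0,0,0.6,0,0,0,255]]]'
```

```text
t: 27.12
eef_pos: [0.644, -0.2551, 0.0941]
ee_rot: [3.139, 0.001, -1.501]
force: [0.1, 0.9, -1.0]
width: 0.021
gripper_force: 50.0
t: 27.75
eef_pos: [0.6456, -0.2558, 0.0487]
ee_rot: [-3.139, -0.001, -1.501]
force: [0.0, -0.0, -0.1]
width: 0.0208
gripper_force: 50.0
```

```bash
python3 -m handwheel '[[[0,0,0.08,0,0,0,255],[0,0.02,0.14,0,0,0,255],[0,0.02,0.17,0,0,0,255],[0,0.02,0.17,0,0,0,255]]]'
python3 -m handwheel '[[[0,0,0.015,0,0,0,255],[0,0,0.03,0,0,0,255],[0,0,0.03,0,0,0,255],[0,0,0.03,0,0,0,255]]]'
```

```text
t: 28.25
eef_pos: [0.6428, -0.2558, 0.0332]
ee_rot: [3.141, 0.0, -1.502]
force: [0.2, -0.1, -0.9]
width: 0.0211
gripper_force: 50.0
t: 28.75
eef_pos: [0.6435, -0.2559, 0.0327]
ee_rot: [-3.14, -0.001, -1.501]
force: [-2.9, 2.5, 8.2]
width: 0.021
gripper_force: 50.0
```

Burr down. Release, rise, look, then travel toward the brush.

```bash
python3 -m handwheel '[[[0,0,0,0,0,0,110],[0,0,0,0,0,0,110],[0,0,0,0,0,0,110],[0,0,-0.5,0,0,0,110],[0,0,-1,0,0,0,110]]]'
python3 -m handwheel '[[[0,0,-0.5,0,0,0,110],[0,0,-1,0,0,0,110]]]' >/dev/null
python3 -m handwheel '[[[-0.5,0.1,-0.3,0,0,0,110],[-0.97,0.34,-0.3,0,0,0,110]]]' >/dev/null
python3 -m handwheel '[[[-0.5,0.17,0,0,0,0,110],[-0.97,0.34,0,0,0,0,110]]]' 
python3 -c "
from h import *
s=shot('wrist','w11.png',None,1.2)
go([.446,.198,.22],-1.5,s)"
```

```text
t: 29.38
eef_pos: [0.6425, -0.2558, 0.1112]
ee_rot: [3.14, 0.0, -1.502]
force: [0.8, -0.4, 0.3]
width: 0.0497
gripper_force: 0.0
t: 30.12
eef_pos: [0.5773, -0.1036, 0.215]
ee_rot: [-3.141, 0.0, -1.502]
force: [0.3, -0.2, 0.7]
width: 0.0498
gripper_force: 0.0
t 30.12 pos [ 0.5773 -0.1036  0.215 ] rot [-3.141  0.    -1.502] w 0.0498 | shift [-3.874  1.378 -0.062] turn [-0.     0.    -0.004]
```

View pics/w11.png

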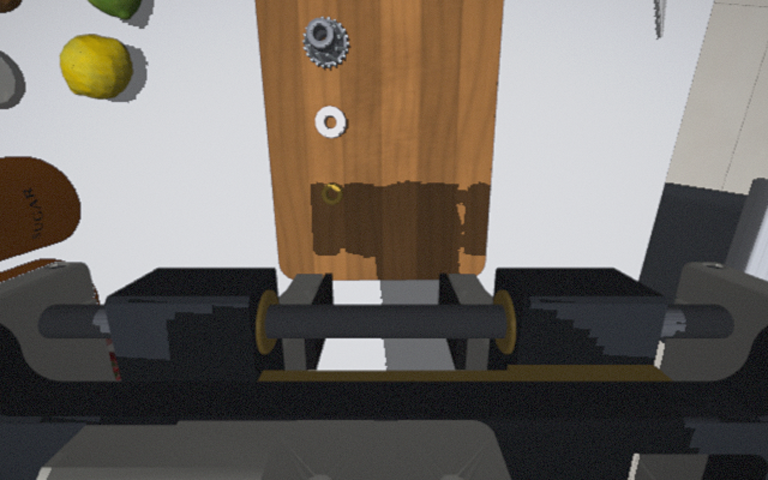

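The burr stands at (325,43), the spacer is at (331,122) and the nut at (332,194). The board's left end is at row 279, its far edge runs (263,60)-(280,265) and its near edge (502,60)-(486,265). I'll refine the board pose from these.

```bash
python3 -c "
from h import *
s=arm.get_state()
P=lambda u,v,z=.022: ray('wrist',u/1.2,v/1.2,z,s)[:2]
f=[P(263,60),P(280,265)];n=[P(502,60),P(486,265)];l=P(383,279)
for e in(f,n):
    d=e[1]-e[0];print('yaw',np.arctan2(-d[0],d[1]))
b=.07;R=np.array([[np.cos(b),np.sin(b)],[-np.sin(b),np.cos(b)]])
fx=np.mean([R@p for p in f],0)[0];nx=np.mean([R@p for p in n],0)[0];ly=(R@l)[1]
c=np.array([(fx+nx)/2,ly-.17]);print(fx-nx,'centre',R.T@c)
for k,q in dict(nut=P(332,194,.038),sp=P(331,122,.034),burr=P(322,33,.061)).items():print(k,q,R@q-c)
print('brush target',R.T@(c+[-.055,0]))"
```

```text
yaw 0.07109721862237696
yaw 0.07140133729651474
0.2271443761548983 centre [ 0.58373067 -0.190422  ]
nut [ 0.62923021 -0.1146933 ] [0.05068479 0.07236087]
sp [ 0.63291589 -0.18343145] [0.04955371 0.00353327]
burr [ 0.63862863 -0.25308487] [ 0.0503807  -0.06634913]
brush target [ 0.52886536 -0.19426885]
```

```bash
python3 -m handwheel '[[[-0.5,0.17,0,0,0,0,90],[-0.97,0.34,0,0,0,0,90]]]' >/dev/null
python3 -m handwheel '[[[-0.5,0.17,0,0,0,0,90],[-0.97,0.34,0,0,0,0,90]]]' >/dev/null
python3 -m handwheel '[[[-0.5,0.17,0,0,0,0,90],[-0.97,0.34,0,0,0,0,90]]]' >/dev/null
python3 -m handwheel '[[[-0.5,0.17,0,0,0,0,90],[-0.97,0.34,0,0,0,0,90]]]' >/dev/null
python3 -m handwheel '[[[0,0,0,0,0,0.4,90],[0,0,0,0,0,0.7,90],[0,0,0,0,0,1,90],[0,0,0,0,0,1,90]]]' >/dev/null
python3 -m handwheel '[[[0,0,0,0,0,0.4,90],[0,0,0,0,0,0.7,90],[0,0,0,0,0,1,90],[0,0,0,0,0,1,90]]]' >/dev/null
python3 -m handwheel '[[[0,0,0,0,0,0.4,90],[0,0,0,0,0,0.68,90],[0,0,0,0,0,0.68,90]]]'
python3 -c "
from h import *
go([.446,.198,.10],-2.84)"
```

```text
t: 32.55
eef_pos: [0.448, 0.1974, 0.215]
ee_rot: [3.142, 0.0, -2.836]
force: [-1.0, 0.7, 0.1]
width: 0.0568
gripper_force: 0.0
t 32.55 pos [0.448  0.1974 0.215 ] rot [ 3.142  0.    -2.836] w 0.0568 | shift [0.022 0.015 1.438] turn [0.    0.    0.007]
```

The row is in place and the board estimate is confirmed. Descend on the brush.

```bash
python3 -m handwheel '[[[0.02,0.01,0.5,0,0,0,90],[0.02,0.01,1,0,0,0,90],[0.02,0.01,1,0,0,0,90]]]' >/dev/null
python3 -m handwheel '[[[0,0,0.5,0,0,0,90],[0,0,1,0,0,0,90],[0,0,1,0,0,0,90],[0,0,1,0,0,0,90]]]'
python3 -m handwheel '[[[0,0,0.3,0,0,0,90],[0,0,0.5,0,0,0,90],[0,0,0.6,0,0,0,90],[0,0,0.6,0,0,0,90]]]'
python3 -c "
from h import *
go([.446,.198,-.010],-2.84)"
```

```text
t: 33.42
eef_pos: [0.4476, 0.1987, 0.0572]
ee_rot: [3.141, 0.002, -2.839]
force: [-0.5, 0.1, 1.4]
width: 0.057
gripper_force: 0.0
t: 33.92
eef_pos: [0.4468, 0.1983, 0.008]
ee_rot: [3.141, 0.001, -2.841]
force: [0.3, 0.4, 0.6]
width: 0.0569
gripper_force: 0.0
t 33.92 pos [0.4468 0.1983 0.008 ] rot [ 3.141e+00  1.000e-03 -2.841e+00] w 0.0569 | shift [ 0.011 -0.     0.225] turn [ 0.001  0.002 -0.002]
```

```bash
python3 -m handwheel '[[[0,0,0.08,0,0,0,90],[0,0,0.14,0,0,0,90],[0,0,0.2,0,0,0,90],[0,0,0.2,0,0,0,90]]]'
python3 -m handwheel '[[[0,0,0,0,0,0,255],[0,0,0,0,0,0,255],[0,0,0,0,0,0,255],[0,0,0,0,0,0,255],[0,0,0,0,0,0,255]]]' 25
```

```text
t: 34.42
eef_pos: [0.446, 0.1975, -0.0094]
ee_rot: [-3.141, -0.001, -2.842]
force: [-0.3, 0.4, 0.8]
width: 0.0567
gripper_force: 0.0
t: 35.05
eef_pos: [0.4463, 0.1978, -0.0089]
ee_rot: [3.141, 0.0, -2.842]
force: [-0.9, 0.5, 1.2]
width: 0.015
gripper_force: 24.9
```

```bash
python3 -m handwheel '[[[0,0,-0.2,0,0,0,255],[0,0,-0.6,0,0,0,255],[0,0,-1,0,0,0,255],[0,0,-1,0,0,0,255]]]'
python3 -m handwheel '[[[0,0,-0.5,0,0,-0.3,255],[0,0,-0.9,0,0,-0.6,255],[0,0,-0.9,0,0,-1,255],[0,0,-0.9,0,0,-1,255]]]' >/dev/null
python3 -m handwheel '[[[0,0,0,0,0,-0.3,255],[0,0,0,0,0,-0.6,255],[0,0,0,0,0,-1,255],[0,0,0,0,0,-1,255]]]' >/dev/null
python3 -m handwheel '[[[0,0,0,0,0,-0.3,255],[0,0,0,0,0,-0.68,255],[0,0,0,0,0,-0.68,255]]]'
python3 -c "
from h import *
go([.529,-.194,.0145],-1.5)"
```

```text
t: 35.55
eef_pos: [0.4476, 0.199, 0.0734]
ee_rot: [3.139, 0.004, -2.841]
force: [0.5, 0.4, 0.1]
width: 0.0149
gripper_force: 24.9
t: 36.92
eef_pos: [0.446, 0.1975, 0.1426]
ee_rot: [3.141, -0.001, -1.508]
force: [0.0, 0.6, -0.5]
width: 0.0151
gripper_force: 24.9
t 36.92 pos [0.446  0.1975 0.1426] rot [ 3.141e+00 -1.000e-03 -1.508e+00] w 0.0151 | shift [ 4.948 -0.73   1.603] turn [ 0.002 -0.001 -0.016]
```

```bash
python3 -m handwheel '[[[0.4,-0.07,0,0,0,0,255],[0.99,-0.146,0,0,0,-0.015,255]]]' >/dev/null
python3 -m handwheel '[[[0.5,-0.07,0,0,0,0,255],[0.99,-0.146,0,0,0,0,255]]]' >/dev/null
python3 -m handwheel '[[[0.5,-0.07,0,0,0,0,255],[0.99,-0.146,0,0,0,0,255]]]' >/dev/null
python3 -m handwheel '[[[0.5,-0.07,0,0,0,0,255],[0.99,-0.146,0,0,0,0,255]]]' >/dev/null
python3 -m handwheel '[[[0.5,-0.07,0,0,0,0,255],[0.99,-0.146,0.3,0,0,0,255],[0.99,-0.146,0.7,0,0,0,255],[0.99,-0.146,0.7,0,0,0,255]]]'
python3 -c "
from h import *
s=shot('wrist','w12.png',(120,0,500,330),1.5)
go([.529,-.194,.0145],-1.5,s)"
```

```text
t: 38.42
eef_pos: [0.5318, -0.1931, 0.0844]
ee_rot: [3.136, 0.001, -1.502]
force: [-0.7, -0.2, -0.5]
width: 0.0148
gripper_force: 24.9
t 38.42 pos [ 0.5318 -0.1931  0.0844] rot [ 3.136e+00  1.000e-03 -1.502e+00] w 0.0148 | shift [0.01  0.031 0.874] turn [ 0.012  0.002 -0.005]
```

View pics/w12.png

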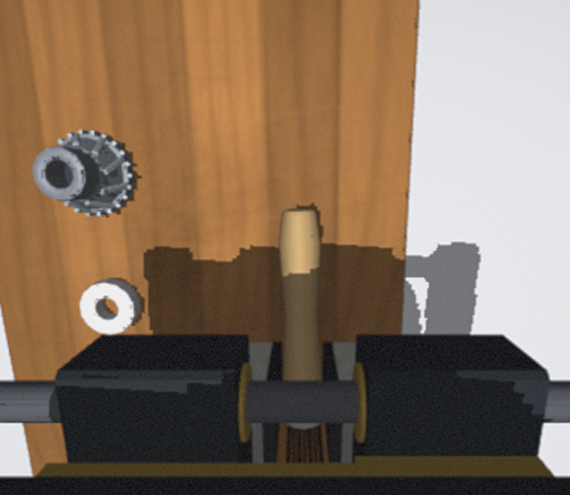

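The brush is square to the row with its handle at (300,240); the burr (85,170) and spacer (110,306) stand in place. Lower it.

```bash
python3 -m handwheel '[[[0.01,0.02,0.3,0,0,0,255],[0.01,0.02,0.6,0,0,0,255],[0.01,0.02,0.84,0,0,0,255],[0.01,0.02,0.84,0,0,0,255],[0.01,0.02,0.84,0,0,0,255]]]'
python3 -m handwheel '[[[0,0,0.03,0,0,0,255],[0,0,0.04,0,0,0,255],[0,0,0.04,0,0,0,255]]]'
```

```text
t: 39.1
eef_pos: [0.5339, -0.1935, 0.0215]
ee_rot: [-3.139, -0.001, -1.495]
force: [0.4, 0.3, -0.7]
width: 0.015
gripper_force: 24.9
t: 39.48
eef_pos: [0.5327, -0.1937, 0.0169]
ee_rot: [-3.141, -0.0, -1.495]
force: [-0.2, -0.7, 0.0]
width: 0.0153
gripper_force: 24.9
```

```bash
python3 -m handwheel '[[[0,0.02,0.03,0,0,0,255],[0,0.04,0.04,0,0,0,255],[0,0.04,0.04,0,0,0,255]]]'
python3 -m handwheel '[[[0,0,0.02,0,0,0,255],[0,0,0.02,0,0,0,255],[0,0,0.02,0,0,0,255]]]'
```

```text
t: 39.85
eef_pos: [0.5291, -0.194, 0.0133]
ee_rot: [3.141, 0.0, -1.494]
force: [-0.5, 0.1, -0.0]
width: 0.0151
gripper_force: 24.9
t: 40.22
eef_pos: [0.5296, -0.194, 0.0126]
ee_rot: [-3.141, -0.0, -1.494]
force: [-2.4, 1.7, 6.9]
width: 0.0149
gripper_force: 24.9
```

Contact. Release and retreat up and to the left for a look.

```bash
python3 -m handwheel '[[[0,0,0,0,0,0,120],[0,0,0,0,0,0,120],[0,0,0,0,0,0,120],[0,0,-0.5,0,0,0,120],[0,0,-1,0,0,0,120]]]'
python3 -m handwheel '[[[0,0,-0.5,0,0,0,120],[0,0,-1,0,0,0,120]]]' >/dev/null
python3 -m handwheel '[[[-0.5,0,-0.4,0,0,0,120],[-1,0,-0.6,0,0,0,120]]]' >/dev/null
python3 -m handwheel '[[[-0.5,0,0,0,0,0,120],[-0.6,0,0,0,0,0,120],[-0.6,0,0,0,0,0,120]]]'
python3 -c "
from h import *
s=shot('wrist','w13.png',None,1.2)"
```

```text
t: 40.85
eef_pos: [0.529, -0.194, 0.0923]
ee_rot: [3.14, 0.0, -1.494]
force: [1.4, 0.4, 0.1]
width: 0.0462
gripper_force: 0.0
t: 41.72
eef_pos: [0.5196, -0.066, 0.2198]
ee_rot: [3.141, -0.0, -1.493]
force: [0.2, -0.3, 0.3]
width: 0.0464
gripper_force: 0.0
```

View pics/w13.png

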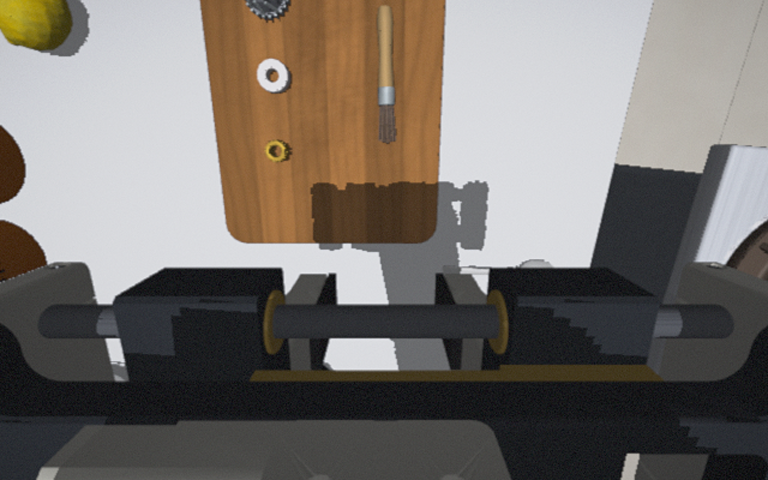

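The picture shows the nut (278,151), spacer (273,75) and burr (267,5) in the row, with the brush from (385,6) to (388,142) centred in front of the spacer and parallel to the row. Handing in.

```bash
python3 -c "
from station import arm;print(arm.job_done())"
```

```text
the job is handed in; nothing more can be done
None
```

The job is handed in: nut, spacer and burr are laid in a row on the board's far half and the brush lies in front of them, all confirmed in the last wrist picture; no verdict was returned.

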